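# Turn round the row of washer parts for reassembly

## Robot

A 6-joint arm with a two-finger parallel gripper is mounted at the origin on a cart in front of the work surface, level with it; the furniture and walls round the work are solid. World frame = base frame: x ahead of the robot, y to its left, z up, the work surface at z = 0. Lengths are in mm, angles in rad, forces in N, time in s.
With the tool pointing down it reaches from about 325 to 900 mm from the base axis. Payload 3.5 kg.
Tool frame: the origin (TCP) lies at the very end of the fingers, on their centre line; the grasp point (between the pads) lies 19 mm behind it; z points along the fingers, y is the direction in which the jaws open and shut (so a half turn about z gives the same grasp; the last joint's range is limited). The gripper opens to 85 mm and grips with 20 to 120 N. Pads are 22 mm wide; open, the fingers measure 114 mm over their backs; the gripper's body (76 mm by 85 mm) begins 54 mm behind the grasp point. The pads swing forward as they close: fully open they stand 13 mm farther back than shut.
Start: joints at [1.173, 0.276, -0.026, 1.268, 0, 1.467], TCP at [181.599, 598.033, 231.313] pointing down, gripper open.
Joint ranges: [-3.12, 3.12], [-0.85, 1.88], [-1.08, 1.24], [-1.95, 2.15], [-1.57, 1.53], [-3.14, 3.14]. Speed limits (rad/s): [2.57, 2.57, 3.14, 3.14, 3.14, 3.14].

## Interface

Orientations are given as a 3x3 rotation matrix whose columns are the frame's x, y, z axes.
In Python, from cell import r, read_camera, get_calibration gives the robot as it stands.
- The arm moves only by the tool jog_arm, never from a script. Its argument "moves" is a list of rows, each a list of 7 numbers: the shift along the tool's x, y, z in m, then the turn, a rotation vector about the tool's x, y, z in degrees, then the opening, from -1 (shut) to 1 (fully open). In form: [[x, y, z, rx, ry, rz, gripper], ...]. A call has 1 to 10 rows; each row shifts and turns the commanded pose from where the row before left it, along the tool's axes as they then stand; what a row does not reach is not made up. A row lasts 1/12 s, in which the tool goes at most 41.7 mm and 7.16 degrees, less where a joint would pass 70% of its speed; a pose out of reach is approached as far as the arm can. A call with a gripper value outside its range is refused whole. The fingers move at their own pace and stop on an object; "grip_force" is the grip in N (left out, the last holds). Time passes only in rows, so rows that do not move let the fingers close. It gives the time, the measured TCP pose, the force and the opening at its end, in the units of the state.
- r.sense(): the state, without advancing time (a new reading comes with each control period).
- read_camera(name): name is "side" or "top" or "wrist"; returns (picture, depth): 400x640x3 uint8, red, green, blue; 400x640 float32, mm along the optical axis (not along the pixel's ray), 0 where there is no reading.
- get_calibration(name): a dict with "fx", "fy", "cx", "cy" (pixels), "world_to_cam" (4x4, takes a point from world to camera coordinates). Camera axes: x right, y up, looking along -z (the intrinsics and any distortion apply to the point x, -y, -z); pixel columns grow to the right and rows downward; lengths in mm; the calibration is good to about 2 mm. A picture is of the moment at which its call begins: read the wrist's pose just before it. get_calibration takes no time and is no camera call; for the wrist camera it gives the pose at the moment of the call.
- r.job_done(): hands the job in, once; it reports no verdict.
The state is a dict: "t": time; "qpos": joint angles; "dq": joint speeds; "joint_torque": joint torques, N m; "eef_pos": TCP position; "tcp_rot": TCP orientation; "ft_force": force on the tool from outside, world axes, zero at the start; "torque": the same for the moment, N m; "finger_gap": finger opening in mm.
Only numpy, scipy, OpenCV 4.12 (cv2) and the standard library are available. Lean on these libraries where they do the work, as an engineer would, in place of code of your own. Each camera call takes 0.05 s, during which the arm holds its last target.

## Task

The parts stripped from a washing machine stand on the wooden rack in the order they came off, from left to right. Move all four into the empty pockets of the aluminium rack in the reverse order, so that the part that was leftmost on the wood ends in the rightmost pocket and the part that was rightmost in the leftmost, each standing upright on the floor of its own pocket. Leave the other things on the table where they are.

Things in the scene. Friction and masses are not known exactly. Their poses are not given: they have to be found in the camera images.
- strip_rack: Wooden board, fixed, 76 x 284 mm with a steel bar across each end, top 12 mm above the table; carries the row of four grey seat tiles. Lies nearer or farther than the other rack. Origin: centre of its underside, at table height; y along the row to its left end seen from the robot, x across it, away from the robot. Places at y = +99, +33, -33, -99 mm, x = 0.
- assembly_rack: Aluminium rack, fixed, 76 x 284 mm, with a row of four square pockets, empty at first. Origin: centre of its underside, at table height; y along the row to its left end seen from the robot, x across it, away from the robot. Pocket centres at y = +99, +33, -33, -99 mm, x = 0; floor 12 mm above the origin; pockets 62 mm square inside, walls 4 mm thick, 6 mm high over the floor.
- coupling: White plastic hose coupling, a round open sleeve standing on end, 42 mm diameter, 50 mm high, about 60 g. Origin: centre of its underside, z up. Grip it across its diameter.
- foot: Levelling foot of a machine: black rubber disc 44 mm diameter and 16 mm high, a steel hexagon nut on it (22 mm over corners, from 15.5 to 23.5 mm up), and an upright steel stud 14 mm thick whose top is 55 mm above the underside; about 90 g. Origin: centre of its underside, z up. Grip it by the stud.
- plug: White plastic filter plug: square flange 42 x 42 x 6 mm, round body 37 mm diameter up to 21 mm, and on top an upright flat grip 11 mm thick (along its x) and 36 mm long (along its y), from 19 to 47 mm above the underside; about 60 g. Origin: centre of its underside, z up. Its y axis, the long way of the grip, starts within 0.2 rad of the wooden rack's y. Grip it across the 11 mm.
- capacitor: Motor capacitor: plain bare aluminium can standing upright, 35 mm diameter, 52 mm high, black disc on top, with two small brass tabs up to 61 mm; about 80 g. Origin: centre of its underside, z up. Grip it across its diameter.
- seat_coupling: Fixed grey plastic tile 58 x 58 x 4 mm on the wooden rack, with a 3 mm raised ring of 51 mm diameter. The coupling starts on it. The tile never moves, so it goes on showing which place of the wooden row that part came from. Origin: centre of its underside; the part stands on its top face, 4 mm above; axes parallel to the wooden rack's.
- seat_foot: Fixed grey plastic tile 58 x 58 x 4 mm on the wooden rack, with a 3 mm raised circle of six pips. The levelling foot starts on it. The tile never moves, so it goes on showing which place of the wooden row that part came from. Origin: centre of its underside; the part stands on its top face, 4 mm above; axes parallel to the wooden rack's.
- seat_plug: Fixed grey plastic tile 58 x 58 x 4 mm on the wooden rack, with a 3 mm raised square frame of 49 mm. The filter plug starts on it. The tile never moves, so it goes on showing which place of the wooden row that part came from. Origin: centre of its underside; the part stands on its top face, 4 mm above; axes parallel to the wooden rack's.
- seat_capacitor: Fixed grey plastic tile 58 x 58 x 4 mm on the wooden rack, with a 3 mm raised ring of 43 mm diameter. The capacitor starts on it. The tile never moves, so it goes on showing which place of the wooden row that part came from. Origin: centre of its underside; the part stands on its top face, 4 mm above; axes parallel to the wooden rack's.
- pulley: Bystander: light-metal belt pulley, 63 mm diameter, 22 mm high, lying off the left end of the aluminium rack, to be left alone. Origin: centre of its underside.
- tape: Bystander: black tape roll, about 62 mm diameter, 19 mm high, lying off the right end of the aluminium rack, to be left alone. Origin: centre of its underside.
- spool: Bystander: wooden thread spool, 30 mm diameter, 42 mm high, standing off the left end of the wooden rack, to be left alone. Origin: centre of its underside.

How it is judged (in metres and radians):
At the end, for the whole second after the job is handed in: Each of the four parts stands upright (within 0.1 rad) and at rest on the floor of the aluminium rack's pocket that mirrors its starting place (wooden place 1, 2, 3, 4 from the left goes to pocket 4, 3, 2, 1), its centre within 15 mm of the pocket's centre along and across the row (x of coupling in the frame of assembly_rack between -0.015 and 0.015 m and z of coupling in the frame of assembly_rack between 0.008 and 0.016 m and angle between each of coupling, foot, plug, capacitor's own z axis and vertical below 0.1 rad and linear speed of each of coupling, foot, plug, capacitor below 0.02 m/s and ((y of coupling in the frame of assembly_rack between -0.114 and -0.084 m and y of seat_coupling in the frame of strip_rack between 0.079 and 0.119 m) or (y of coupling in the frame of assembly_rack between -0.048 and -0.018 m and y of seat_coupling in the frame of strip_rack between 0.013 and 0.053 m) or (y of coupling in the frame of assembly_rack between 0.018 and 0.048 m and y of seat_coupling in the frame of strip_rack between -0.053 and -0.013 m) or (y of coupling in the frame of assembly_rack between 0.084 and 0.114 m and y of seat_coupling in the frame of strip_rack between -0.119 and -0.079 m)) and x of foot in the frame of assembly_rack between -0.015 and 0.015 m and z of foot in the frame of assembly_rack between 0.008 and 0.016 m and ((y of foot in the frame of assembly_rack between -0.114 and -0.084 m and y of seat_foot in the frame of strip_rack between 0.079 and 0.119 m) or (y of foot in the frame of assembly_rack between -0.048 and -0.018 m and y of seat_foot in the frame of strip_rack between 0.013 and 0.053 m) or (y of foot in the frame of assembly_rack between 0.018 and 0.048 m and y of seat_foot in the frame of strip_rack between -0.053 and -0.013 m) or (y of foot in the frame of assembly_rack between 0.084 and 0.114 m and y of seat_foot in the frame of strip_rack between -0.119 and -0.079 m)) and x of plug in the frame of assembly_rack between -0.015 and 0.015 m and z of plug in the frame of assembly_rack between 0.008 and 0.016 m and ((y of plug in the frame of assembly_rack between -0.114 and -0.084 m and y of seat_plug in the frame of strip_rack between 0.079 and 0.119 m) or (y of plug in the frame of assembly_rack between -0.048 and -0.018 m and y of seat_plug in the frame of strip_rack between 0.013 and 0.053 m) or (y of plug in the frame of assembly_rack between 0.018 and 0.048 m and y of seat_plug in the frame of strip_rack between -0.053 and -0.013 m) or (y of plug in the frame of assembly_rack between 0.084 and 0.114 m and y of seat_plug in the frame of strip_rack between -0.119 and -0.079 m)) and x of capacitor in the frame of assembly_rack between -0.015 and 0.015 m and z of capacitor in the frame of assembly_rack between 0.008 and 0.016 m and ((y of capacitor in the frame of assembly_rack between -0.114 and -0.084 m and y of seat_capacitor in the frame of strip_rack between 0.079 and 0.119 m) or (y of capacitor in the frame of assembly_rack between -0.048 and -0.018 m and y of seat_capacitor in the frame of strip_rack between 0.013 and 0.053 m) or (y of capacitor in the frame of assembly_rack between 0.018 and 0.048 m and y of seat_capacitor in the frame of strip_rack between -0.053 and -0.013 m) or (y of capacitor in the frame of assembly_rack between 0.084 and 0.114 m and y of seat_capacitor in the frame of strip_rack between -0.119 and -0.079 m))); the robot touches nothing.
It fails at once if the pulley is pushed more than 30 mm or knocked over (distance of pulley from where it was at the start of the episode above 0.03 m or angle between pulley's own z axis and vertical above 0.5 rad).
It fails at once if the tape roll is pushed more than 30 mm or knocked over (distance of tape from where it was at the start of the episode above 0.03 m or angle between tape's own z axis and vertical above 0.5 rad).
It fails at once if the thread spool is pushed more than 30 mm or knocked over (distance of spool from where it was at the start of the episode above 0.03 m or angle between spool's own z axis and vertical above 0.5 rad).
It also fails if it takes over 83 s, if anything falls off the work surface, if the arm or the gripper's body presses on something with over 40 N, if the wrist force passes 120 N, or if a joint passes its speed limit or range.

## Working session

There is one attempt and no reset: what is moved stays moved. The work goes in short steps, Python scripts to look and compute and a tool call to move; the robot and the scene stay as the last step left them, time stands still between calls to the robot, and variables do not carry over. Pictures are saved under pics/ and viewed, and the job is handed in when it is done.

Besides the shell and the picture viewer there is one more tool, called after "Call:" by a JSON object that holds its "name" and its "arguments". jog_arm: Moves the arm, as the interface text tells. Its arguments: {"type":"object","properties":{"moves":{"type":"array","items":{"type":"array","items":{"type":"number"}}},"grip_force":{"type":"number"}},"required":["moves"]}

```bash
ls; mkdir -p pics; python3 - <<'E'
from cell import r, read_camera, get_calibration
import cv2,numpy as np
s=r.sense();print(s['t'],s['eef_pos'],s['tcp_rot'],s['finger_gap'])
for n in ["side","top","wrist"]:
    p,d=read_camera(n);cv2.imwrite(f"pics/{n}0.png",p[:,:,::-1]);np.savez(f"{n}0.npz",p=p,d=d)
    print(n,get_calibration(n),d[200,320])
E
```

```text
pics
0.0 [181.27272587 597.29005092 230.13017856] [[-9.56869158e-01  2.90517800e-01 -9.06629196e-04]
 [ 2.90519107e-01  9.56866826e-01 -2.12710401e-03]
 [ 2.49561824e-04 -2.29875333e-03 -9.99997327e-01]] 85.51320237273517
side {'fx': 459.5865323308772, 'fy': 459.5865323308772, 'cx': 321.78242702676033, 'cy': 201.34694961848848, 'world_to_cam': array([[ 8.32241504e-01, -5.54399296e-01, -3.93699744e-03,
        -4.73633844e+02],
       [ 3.19107741e-01,  4.73200324e-01,  8.21128311e-01,
        -2.37026327e+02],
       [-4.53369969e-01, -6.84633387e-01,  5.70730056e-01,
        -6.75235209e+02],
       [ 0.00000000e+00,  0.00000000e+00,  0.00000000e+00,
         1.00000000e+00]])} 991.81195
top {'fx': 455.75175490570246, 'fy': 455.75175490570246, 'cx': 324.48746960446664, 'cy': 203.32909097227235, 'world_to_cam': array([[ 5.81930273e-03, -9.99644673e-01,  2.60127525e-02,
         1.63258548e+01],
       [ 9.86545602e-01,  9.98933997e-03,  1.63180847e-01,
        -5.53573871e+02],
       [-1.63382714e-01,  2.47131678e-02,  9.86253187e-01,
        -9.14639488e+02],
       [ 0.00000000e+00,  0.00000000e+00,  0.00000000e+00,
         1.00000000e+00]])} 1008.008
wrist {'fx': 280.93508162053837, 'fy': 280.93508162053837, 'cx': 318.0125186371007, 'cy': 199.92717148829496, 'world_to_cam': array([[ 2.90103678e-01,  9.56991272e-01, -2.74989974e-03,
        -6.22807706e+02],
       [-9.10983500e-01,  2.75274264e-01, -3.07137008e-01,
         4.10503471e+01],
       [-2.93170460e-01,  9.16066891e-02,  9.51661335e-01,
        -3.80888325e+02],
       [ 0.00000000e+00,  0.00000000e+00,  0.00000000e+00,
         1.00000000e+00]])} 1356.9542
```

View pics/top0.png

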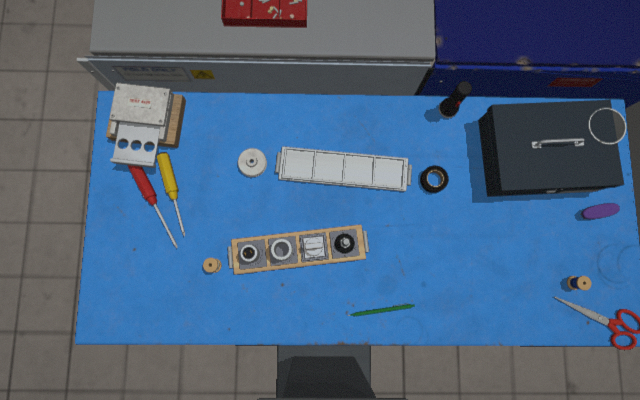

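View pics/side0.png

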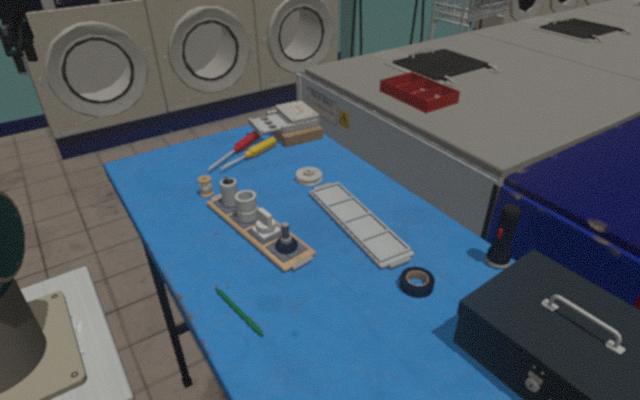

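The top view shows the wooden row, left to right: capacitor (249,253), coupling (281,249), plug (314,246), foot (345,243). The empty aluminium rack is around (343,168), the pulley is at (252,162), the tape at (433,179) and the spool at (211,265). Next I'll measure these.

```bash
cat > h.py <<'E'
from cell import r, read_camera, get_calibration
import cv2,numpy as np
def ray(K,u,v,z):
    W=np.array(K['world_to_cam']);R=W[:3,:3];t=W[:3,3]
    d=np.stack([(np.asarray(u,float)-K['cx'])/K['fx'],-(np.asarray(v,float)-K['cy'])/K['fy'],-np.ones_like(np.asarray(u,float))],-1)
    c=-R.T@t; D=d@R
    s=(z-c[2])/D[...,2]
    return c+D*s[...,None]
def pts(K,d):
    W=np.array(K['world_to_cam']);R=W[:3,:3];t=W[:3,3]
    v,u=np.mgrid[0:d.shape[0],0:d.shape[1]]
    P=np.stack([(u-K['cx'])/K['fx']*d,-(v-K['cy'])/K['fy']*d,-d],-1)
    return (P-t)@R
def proj(K,p):
    W=np.array(K['world_to_cam']);q=np.asarray(p)@W[:3,:3].T+W[:3,3]
    return np.stack([K['cx']+K['fx']*q[...,0]/-q[...,2],K['cy']-K['fy']*q[...,1]/-q[...,2]],-1)
E
python3 - <<'E'
from h import *
a=np.load('top0.npz');p,d=a['p'],a['d'];K=get_calibration('top')
cv2.imwrite('pics/topz.png',cv2.resize(p[130:290,190:460,::-1],None,fx=2.9,fy=2.9,interpolation=cv2.INTER_CUBIC))
P=pts(K,d);Z=P[...,2]
print('table z',np.median(Z[290:300,200:340]))
hsv=cv2.cvtColor(p,cv2.COLOR_RGB2HSV)
m=((hsv[...,1]<110)|(hsv[...,0]<85)|(hsv[...,0]>125)).astype(np.uint8)
m[:130]=0;m[290:]=0;m[:,:195]=0;m[:,460:]=0
n,l,st,ce=cv2.connectedComponentsWithStats(m)
for i in range(1,n):
    if st[i,4]<100:continue
    c,_=cv2.findContours((l==i).astype(np.uint8),cv2.RETR_EXTERNAL,cv2.CHAIN_APPROX_NONE)
    c=c[0][:,0,:];w=ray(K,c[:,0],c[:,1],np.array(10.))
    rr=cv2.minAreaRect(w[:,:2].astype(np.float32))
    print(st[i],rr, 'heights',np.percentile(Z[l==i],[5,50,95]).round())
E
```

```text
table z -0.11109441069344828
[ 275  146  137   46 4517] ((638.3322143554688, -21.598251342773438), (301.54022216796875, 77.92416381835938), 85.27396392822266) heights [ 9. 12. 19.]
[237 148  30  29 676] ((650.3052368164062, 181.53892517089844), (63.65038299560547, 63.91563034057617), 0.769798755645752) heights [ 3. 16. 22.]
[421 166  27  26 412] ((617.6896362304688, -222.8677215576172), (54.51523971557617, 60.2594108581543), 44.62423324584961) heights [ 8. 18. 21.]
[ 227  224  142   51 4927] ((459.93426513671875, 75.93094635009766), (76.72251892089844, 301.2754821777344), 7.044219493865967) heights [ 9. 15. 67.]
[203 257  19  16 243] ((425.2186584472656, 258.0841369628906), (31.584604263305664, 38.33799743652344), 0.3549985885620117) heights [ 1. 41. 44.]
```

View pics/topz.png

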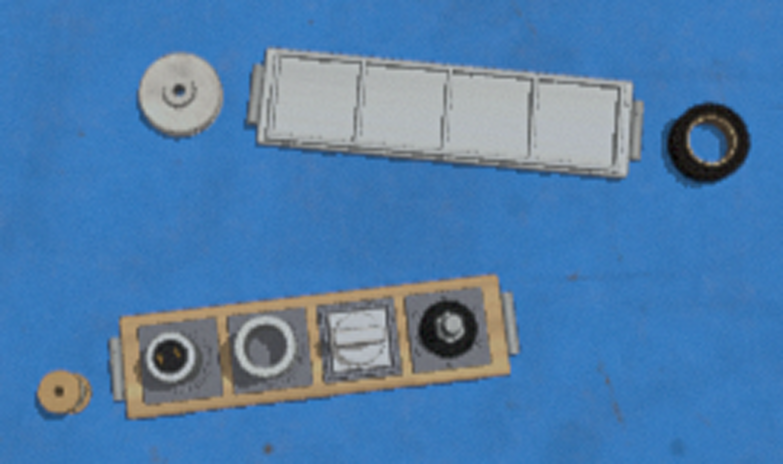

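```bash
python3 - <<'E'
from h import *
a=np.load('top0.npz');p,d=a['p'],a['d'];K=get_calibration('top')
P=pts(K,d);Z=P[...,2]
v,u=np.mgrid[0:400,0:640]
def box(a,b,c,e): return (u>=a)&(u<b)&(v>=c)&(v<e)
def rect(m,name):
    q=P[m][:,:2].astype(np.float32); print(name,len(q),cv2.minAreaRect(q),'mean',q.mean(0),'z',np.median(P[m][:,2]))
al=box(274,413,145,193)
for lo in (8,10,14): rect(al&(Z>lo),'al%d'%lo)
rect(al&(Z>14)&(Z<20),'alw')
wo=box(226,371,223,276)
rect(wo&(Z>9)&(Z<18),'wood');rect(wo&(Z>5),'wood all')
T0=np.array([460.,76.])
for nm,bx,lo,hi in [('cap',(238,262,240,266),60,72),('coup',(266,297,235,263),62,69),('plug',(300,328,232,260),58,67),('foot',(332,358,229,257),60,74),('spool',(200,224,254,276),36,46),('footdisc',(332,358,229,257),28,36),('plugbody',(300,328,232,260),33,40)]:
    m=box(*bx)&(Z>lo)&(Z<hi); 
    if m.sum()>3: rect(m,nm)
R=np.array(K['world_to_cam']);print(-R[:3,:3].T@R[:3,3])
E
```

```text
al8 4367 ((585.2645874023438, -40.46080017089844), (295.8359069824219, 289.32403564453125), 20.131433486938477) mean [635.9658  -20.99492] z 12.27843422230737
al10 3849 ((584.5344848632812, -40.72843933105469), (294.2806701660156, 289.32403564453125), 20.131433486938477) mean [636.0676   -21.432062] z 12.615957265130785
al14 1160 ((600.9530029296875, 13.824981689453125), (250.27806091308594, 328.881103515625), 44.20505905151367) mean [633.19336  -19.859034] z 16.508478051204676
alw 1059 ((637.5595703125, -22.139678955078125), (296.0474548339844, 71.97032165527344), 85.27964782714844) mean [637.45197 -21.23259] z 16.216773515206825
wood 3191 ((459.5934143066406, 75.96046447753906), (75.90072631835938, 301.0968017578125), 7.074347496032715) mean [458.1653    78.602806] z 13.57032428092387
wood all 4885 ((453.93109130859375, 76.78900146484375), (115.09325408935547, 302.8999938964844), 0.3744303584098816) mean [458.11557  76.19299] z 15.20719003100017
cap 235 ((447.0182189941406, 173.63893127441406), (32.228919982910156, 33.65109634399414), 0.6836770176887512) mean [447.16962 173.25038] 
[... 319 characters left out ...]
5543605054126
foot 40 ((471.8633117675781, -22.901329040527344), (12.95797348022461, 13.081659317016602), 51.00382995605469) mean [471.3754   -22.106045] z 69.1937717163326
spool 170 ((423.27508544921875, 255.1846466064453), (28.613550186157227, 29.109783172607422), 1.3180691003799438) mean [423.63672 255.1395 ] z 41.49803634376299
footdisc 162 ((471.31646728515625, -21.999622344970703), (34.83574295043945, 36.90348434448242), 26.756591796875) mean [471.43686  -21.922081] z 30.38979025078124
plugbody 134 ((463.34222412109375, 41.90003967285156), (35.58171844482422, 33.49610137939453), 0.8053682446479797) mean [462.43088  42.73892] z 36.695297747749976
[396.59458062  44.45353052 991.97408225]
```

Call:
{"name": "jog_arm", "arguments": {"moves": [[-0.025,-0.022,0,0,0,0,1],[-0.025,-0.022,0,0,0,0,1],[-0.025,-0.022,0,0,0,0,1],[-0.025,-0.022,0,0,0,0,1],[-0.025,-0.022,0,0,0,0,1],[-0.025,-0.022,0,0,0,0,1],[-0.025,-0.022,0,0,0,0,1],[-0.025,-0.022,0,0,0,0,1],[-0.025,-0.022,0,0,0,0,1],[-0.025,-0.022,0,0,0,0,1]], "grip_force": 40}}

```text
t: 0.98
eef_pos: [357.2, 313.3, 231.1]
tcp_rot: [[-0.957, 0.29, -0.0], [0.29, 0.957, -0.0], [0.0, -0.0, -1.0]]
ft_force: [0.0, 0.8, 0.4]
finger_gap: 85.7
```

Call:
{"name": "jog_arm", "arguments": {"moves": [[0,0,0,0,0,6.6,1],[0,0,0,0,0,6.6,1],[0,0,0,0,0,6.6,1],[0,0,0,0,0,6.6,1],[0,0,0,0,0,6.6,1],[0,0,0,0,0,6.6,1],[0,0,0,0,0,6.6,1],[0,0,0,0,0,6.6,1],[0,0,0,0,0,6.6,1],[0,0,0,0,0,6.6,1]]}}

```text
t: 1.82
eef_pos: [356.6, 314.7, 231.0]
tcp_rot: [[-0.118, 0.993, -0.001], [0.993, 0.118, -0.0], [-0.0, -0.001, -1.0]]
ft_force: [-0.2, 0.6, -0.1]
finger_gap: 85.3
```

```bash
cat > g.py <<'E'
import sys
from h import *
# usage: g.py x y z yawdeg(of tool y)
def go(x,y,z,yaw):
    s=r.sense();R=np.array(s['tcp_rot']);p=np.array(s['eef_pos'])
    d=R.T@(np.array([x,y,z])-p)
    a=np.radians(yaw);Y=np.array([np.cos(a),np.sin(a),0]);Zt=np.array([0,0,-1.]);X=np.cross(Y,Zt)
    from scipy.spatial.transform import Rotation as Q
    rv=np.degrees(Q.from_matrix(R.T@np.stack([X,Y,Zt],1)).as_rotvec())
    print('t',round(s['t'],2),'pos',p.round(1),'shift tool',d.round(1),'rot',rv.round(2),'F',np.round(s['ft_force'],1),'gap',round(s['finger_gap'],1))
go(*map(float,sys.argv[1:5]))
E
python3 g.py 447.2 173.5 160 7.07
```

```text
t 1.82 pos [356.6 314.7 231. ] shift tool [-150.9   73.3   71. ] rot [-0.04  0.02 -0.29] F [-0.2  0.6 -0.1] gap 85.3
```

Call:
{"name": "jog_arm", "arguments": {"moves": [[-0.025,0.012,0,0,0,0,1],[-0.025,0.012,0,0,0,0,1],[-0.025,0.012,0.02,0,0,0,1],[-0.025,0.012,0.025,0,0,0,1],[-0.025,0.012,0.026,0,0,0,1],[-0.025,0.013,0,0,0,-0.3,1],[0,0,0,0,0,0,1],[0,0,0,0,0,0,1]]}}

```text
t: 2.48
eef_pos: [448.1, 174.1, 159.8]
tcp_rot: [[-0.126, 0.992, -0.001], [0.992, 0.126, 0.0], [0.0, -0.001, -1.0]]
ft_force: [-0.2, 0.3, 0.0]
finger_gap: 86.0
```

```bash
python3 g.py 447.2 173.5 32 7.07; python3 - <<'E'
from h import *
for n in ["wrist","side"]:
    p,d=read_camera(n);K=get_calibration(n);cv2.imwrite(f"pics/{n}1.png",p[:,:,::-1])
    print(n,proj(K,np.array([[447.2,173.5,68],[447.2,173.5,32]])))
E
```

```text
t 2.48 pos [448.1 174.1 159.8] shift tool [ -0.5  -0.8 127.8] rot [-0.07 -0.01  0.18] F [-0.2  0.3  0. ] gap 86.0
wrist [[316.98684237 203.08513977]
 [317.14540035 191.68262753]]
side [[226.83299017 180.42203415]
 [228.89327656 194.74554127]]
```

View pics/wrist1.png

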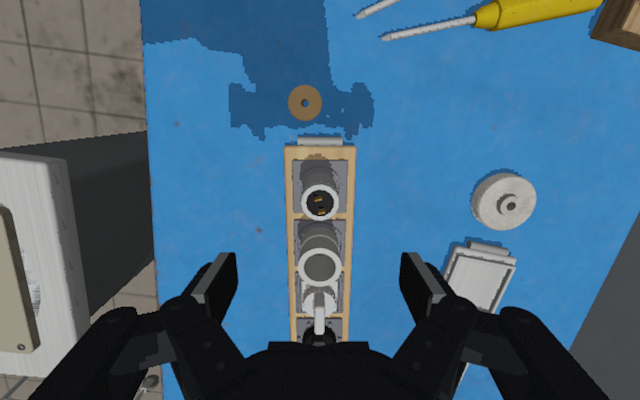

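View pics/side1.png

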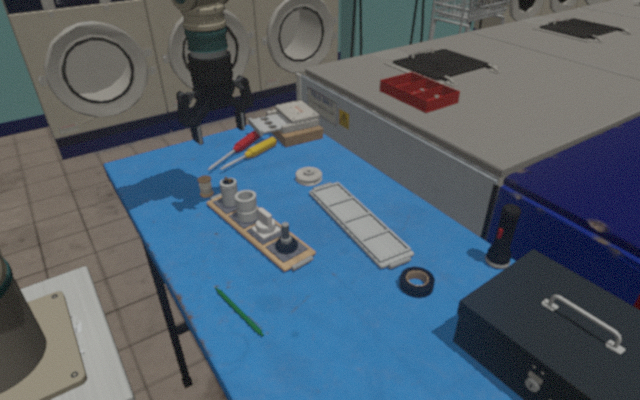

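The wrist view shows the capacitor top at (320,201), against a predicted (317,203), so the measurement is good to about 2 mm. Now I'll go down and grip it.

Call:
{"name": "jog_arm", "arguments": {"moves": [[0,0,0.025,0,0,0,1],[0,0,0.025,0,0,0,1],[0,0,0.025,0,0,0,1],[0,0,0.025,0,0,0,1],[0,0,0.015,0,0,0,1],[0,0,0.013,0,0,0,1],[0,0,0,0,0,0,1]]}}

```text
t: 3.17
eef_pos: [445.2, 175.7, 30.4]
tcp_rot: [[-0.131, 0.991, -0.004], [0.991, 0.131, -0.001], [-0.0, -0.005, -1.0]]
ft_force: [-0.1, -0.6, -0.5]
finger_gap: 85.3
```

Call:
{"name": "jog_arm", "arguments": {"moves": [[0,0,0,0,0,0,0],[0,0,0,0,0,0,-0.5],[0,0,0,0,0,0,-1],[0,0,0,0,0,0,-1],[0,0,0,0,0,0,-1],[0,0,0,0,0,0,-1],[0,0,0,0,0,0,-1],[0,0,0,0,0,0,-1]], "grip_force": 40}}

```text
t: 3.83
eef_pos: [449.0, 175.5, 33.6]
tcp_rot: [[-0.129, 0.992, 0.002], [0.992, 0.129, 0.001], [0.001, 0.002, -1.0]]
ft_force: [-1.5, 1.0, 6.6]
finger_gap: 34.2
```

Call:
{"name": "jog_arm", "arguments": {"moves": [[0,0,-0.01,0,0,0,-1],[0,0,-0.02,0,0,0,-1],[0,0,-0.03,0,0,0,-1],[0,0,-0.03,0,0,0,-1],[0,0,-0.03,0,0,0,-1],[0,0,-0.01,0,0,0,-1],[0,0,0,0,0,0,-1]]}}

```text
t: 4.42
eef_pos: [450.5, 175.6, 165.9]
tcp_rot: [[-0.129, 0.992, 0.007], [0.992, 0.129, 0.002], [0.001, 0.007, -1.0]]
ft_force: [-0.5, -0.4, -0.8]
finger_gap: 34.3
```

```bash
python3 g.py 629.7 -120.7 160 -4.72
```

```text
t 4.42 pos [450.5 175.6 165.9] shift tool [-317.   139.4    6.7] rot [ 0.41 -0.08 12.12] F [-0.5 -0.4 -0.8] gap 34.3
```

Call:
{"name": "jog_arm", "arguments": {"moves": [[-0.01,0.005,0,0,0,0,-1],[-0.02,0.009,0,0,0,0,-1],[-0.026,0.011,0,0,0,0,-1],[-0.026,0.011,0,0,0,0,-1],[-0.026,0.011,0,0,0,0,-1],[-0.026,0.011,0,0,0,0,-1],[-0.026,0.011,0,0,0,0,-1],[-0.026,0.011,0,0,0,0,-1],[-0.026,0.012,0,0,0,0,-1],[-0.026,0.012,0,0,0,0,-1]]}}

```text
t: 5.25
eef_pos: [580.2, -49.4, 158.9]
tcp_rot: [[-0.128, 0.992, -0.006], [0.992, 0.128, 0.001], [0.001, -0.005, -1.0]]
ft_force: [0.7, 0.2, -0.7]
finger_gap: 34.4
```

Call:
{"name": "jog_arm", "arguments": {"moves": [[-0.026,0.011,0,0,0,0,-1],[-0.026,0.011,0,0,0,0,-1],[-0.016,0.008,0,0,0,0,-1],[-0.01,0.005,0,0,0,0,-1],[0,0,0,0,0,4,-1],[0,0,0,0,0,4,-1],[0,0,0,0,0,4,-1],[0,0,0,0,0,0,-1],[0,0,0,0,0,0,-1],[0,0,0,0,0,0,-1]]}}

```text
t: 6.08
eef_pos: [625.6, -120.1, 161.1]
tcp_rot: [[0.078, 0.997, -0.002], [0.997, -0.078, 0.001], [0.0, -0.002, -1.0]]
ft_force: [1.3, -0.3, -1.6]
finger_gap: 33.8
```

```bash
python3 g.py 629.7 -118.7 28 -4.72; python3 - <<'E'
from h import *
for n in ["wrist","top"]:
    p,d=read_camera(n);K=get_calibration(n);cv2.imwrite(f"pics/{n}2.png",p[:,:,::-1])
    print(n,proj(K,np.array([[629.7,-120.7,12],[635.1,-54.9,12]])))
E
```

```text
t 6.08 pos [ 625.6 -120.1  161.1] shift tool [  1.7   4.3 133.1] rot [-0.12 -0.03  0.22] F [ 1.3 -0.3 -1.6] gap 33.8
wrist [[321.48497936 185.23788501]
 [321.97428767 121.58785169]]
top [[388.17786586 172.42073408]
 [358.49699215 169.6918581 ]]
```

View pics/wrist2.png

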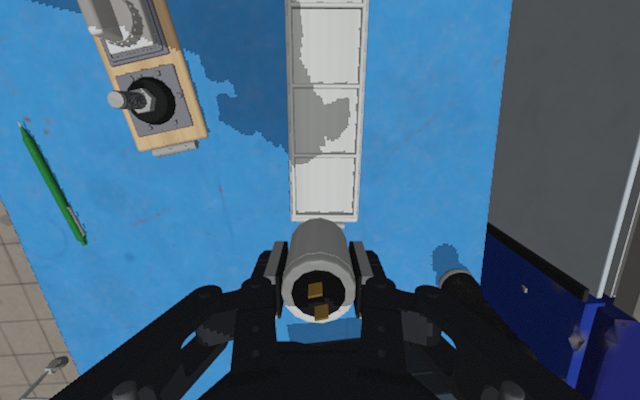

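Call:
{"name": "jog_arm", "arguments": {"moves": [[0.002,0.004,0.01,0,0,0,-1],[0,0,0.025,0,0,0,-1],[0,0,0.025,0,0,0,-1],[0,0,0.025,0,0,0,-1],[0,0,0.02,0,0,0,-1],[0,0,0.015,0,0,0,-1],[0,0,0.006,0,0,0,-1],[0,0,0,0,0,0,-1],[0,0,0,0,0,0,-1]]}}

```text
t: 6.93
eef_pos: [630.8, -118.6, 36.3]
tcp_rot: [[0.08, 0.997, -0.0], [0.997, -0.08, 0.0], [0.0, -0.0, -1.0]]
ft_force: [1.4, 0.7, -0.5]
finger_gap: 33.9
```

```bash
python3 g.py 629.7 -118.7 30 -4.72
```

```text
t 6.93 pos [ 630.8 -118.6   36.3] shift tool [-0.2 -1.1  6.3] rot [-0.   -0.    0.15] F [ 1.4  0.7 -0.5] gap 33.9
```

Call:
{"name": "jog_arm", "arguments": {"moves": [[0,-0.001,0.002,0,0,0,-1],[0,0,0.002,0,0,0,-1],[0,0,0.001,0,0,0,-1],[0,0,0,0,0,0,-1],[0,0,0,0,0,0,-1]]}}

```text
t: 7.35
eef_pos: [629.9, -118.7, 31.8]
tcp_rot: [[0.08, 0.997, 0.001], [0.997, -0.08, -0.0], [-0.0, 0.001, -1.0]]
ft_force: [-0.2, 0.0, -0.6]
finger_gap: 33.9
```

Call:
{"name": "jog_arm", "arguments": {"moves": [[0,0,0.001,0,0,0,-1],[0,0,0.001,0,0,0,-1],[0,0,0,0,0,0,-1]]}}

```text
t: 7.6
eef_pos: [629.9, -118.7, 29.7]
tcp_rot: [[0.08, 0.997, 0.001], [0.997, -0.08, -0.0], [-0.0, 0.001, -1.0]]
ft_force: [-0.2, 0.3, 1.4]
finger_gap: 34.1
```

Call:
{"name": "jog_arm", "arguments": {"moves": [[0,0,0,0,0,0,-0.2],[0,0,0,0,0,0,0],[0,0,0,0,0,0,0.4],[0,0,0,0,0,0,0.7],[0,0,0,0,0,0,1],[0,0,0,0,0,0,1],[0,0,0,0,0,0,1]]}}

```text
t: 8.18
eef_pos: [629.6, -118.6, 29.2]
tcp_rot: [[0.08, 0.997, -0.0], [0.997, -0.08, 0.0], [0.0, -0.0, -1.0]]
ft_force: [-0.6, 0.1, -0.4]
finger_gap: 85.5
```

Call:
{"name": "jog_arm", "arguments": {"moves": [[0,0,-0.01,0,0,0,1],[0,0,-0.025,0,0,0,1],[0,0,-0.025,0,0,0,1],[0,0,-0.03,0,0,0,1],[0,0,-0.03,0,0,0,1],[0,0,-0.01,0,0,0,1],[0,0,0,0,0,0,1]]}}

```text
t: 8.77
eef_pos: [632.6, -119.4, 164.2]
tcp_rot: [[0.08, 0.997, 0.008], [0.997, -0.08, -0.002], [-0.002, 0.008, -1.0]]
ft_force: [0.9, -0.8, -0.2]
finger_gap: 85.8
```

```bash
python3 g.py 455.5 109 160 7.07;python3 - <<'E'
from h import *
for n in ["wrist","side"]:
    p,d=read_camera(n);K=get_calibration(n);cv2.imwrite(f"pics/{n}3.png",p[:,:,::-1])
    print(n,proj(K,np.array([[629.7,-120.7,64],[635.1,-54.9,12]])))
E
```

```text
t 8.77 pos [ 632.6 -119.4  164.2] shift tool [ 213.6 -194.9    2.2] rot [  0.47   0.15 -11.66] F [ 0.9 -0.8 -0.2] gap 85.8
wrist [[315.89688946 201.68317453]
 [316.05967481 123.00134202]]
side [[385.72818169 223.54491733]
 [364.45875637 226.60205575]]
```

View pics/wrist3.png

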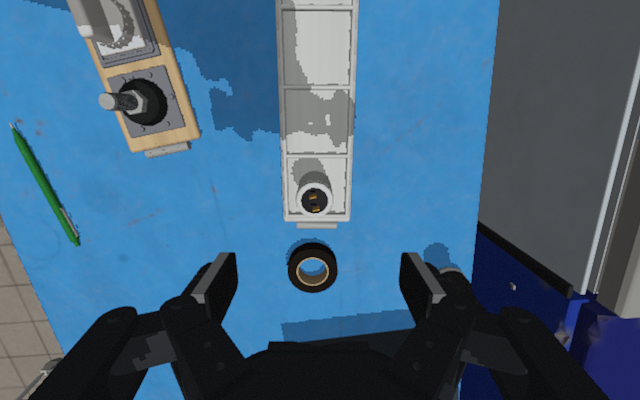

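Capacitor standing in pocket 4 at (315,199), predicted (316,202). Next is the coupling.

Call:
{"name": "jog_arm", "arguments": {"moves": [[0.01,-0.009,0,0,0,0,1],[0.021,-0.019,0,0,0,0,1],[0.024,-0.022,0,0,0,0,1],[0.024,-0.022,0,0,0,0,1],[0.024,-0.022,0,0,0,0,1],[0.024,-0.022,0,0,0,0,1],[0.024,-0.022,0,0,0,0,1],[0.024,-0.022,0,0,0,0,1],[0.024,-0.022,0,0,0,0,1],[0.014,-0.013,0,0,0,0,1]]}}

```text
t: 9.7
eef_pos: [446.7, 111.3, 156.6]
tcp_rot: [[0.078, 0.997, -0.007], [0.997, -0.078, 0.0], [-0.0, -0.007, -1.0]]
ft_force: [-0.1, -0.0, 0.2]
finger_gap: 85.6
```

Call:
{"name": "jog_arm", "arguments": {"moves": [[0,0,0,0,0,-4,1],[0,0,0,0,0,-4,1],[0,0,0,0,0,-3.7,1],[0,0,0,0,0,0,1],[0,0,0,0,0,0,1],[0,0,0,0,0,0,1]]}}

```text
t: 10.2
eef_pos: [450.9, 109.4, 158.1]
tcp_rot: [[-0.123, 0.992, -0.003], [0.992, 0.123, -0.0], [0.0, -0.003, -1.0]]
ft_force: [-0.6, 0.1, 0.3]
finger_gap: 85.8
```

```bash
python3 g.py 455.5 109 30 7.07
```

```text
t 10.2 pos [450.9 109.4 158.1] shift tool [ -0.9   4.8 128.1] rot [-0.15 -0.01 -0.03] F [-0.6  0.1  0.3] gap 85.8
```

Call:
{"name": "jog_arm", "arguments": {"moves": [[0,0.004,0.01,0,0,0,1],[0,0,0.025,0,0,0,1],[0,0,0.025,0,0,0,1],[0,0,0.025,0,0,0,1],[0,0,0.02,0,0,0,1],[0,0,0.014,0,0,0,1],[0,0,0.006,0,0,0,1],[0,0,0,0,0,0,1],[0,0,0,0,0,0,1]]}}

```text
t: 10.95
eef_pos: [456.3, 109.8, 34.1]
tcp_rot: [[-0.123, 0.992, -0.0], [0.992, 0.123, 0.0], [0.0, -0.0, -1.0]]
ft_force: [1.0, -0.0, 0.3]
finger_gap: 85.3
```

Call:
{"name": "jog_arm", "arguments": {"moves": [[0,0,0,0,0,0,0.3],[0,0,0,0,0,0,-0.2],[0,0,0,0,0,0,-1],[0,0,0,0,0,0,-1],[0,0,0,0,0,0,-1],[0,0,0,0,0,0,-1],[0,0,0,0,0,0,-1],[0,0,0,0,0,0,-1]]}}

```text
t: 11.62
eef_pos: [457.3, 109.9, 35.4]
tcp_rot: [[-0.124, 0.992, 0.002], [0.992, 0.124, 0.0], [-0.0, 0.002, -1.0]]
ft_force: [-0.5, 0.5, 6.6]
finger_gap: 40.6
```

Call:
{"name": "jog_arm", "arguments": {"moves": [[0,0,-0.01,0,0,0,-1],[0,0,-0.02,0,0,0,-1],[0,0,-0.03,0,0,0,-1],[0,0,-0.03,0,0,0,-1],[0,0,-0.03,0,0,0,-1],[0,0,-0.01,0,0,0,-1],[0,0,0,0,0,0,-1],[0,0,0,0,0,0,-1],[0,0,0,0,0,0,-1]]}}

```text
t: 12.37
eef_pos: [454.7, 109.6, 162.6]
tcp_rot: [[-0.124, 0.992, -0.003], [0.992, 0.124, -0.0], [0.0, -0.003, -1.0]]
ft_force: [0.0, -0.2, -1.8]
finger_gap: 40.7
```

```bash
python3 g.py 635.1 -54.9 160 -4.72
```

```text
t 12.37 pos [454.7 109.6 162.6] shift tool [-185.6  158.6    2.1] rot [-0.18  0.02 11.83] F [ 0.  -0.2 -1.8] gap 40.7
```

Call:
{"name": "jog_arm", "arguments": {"moves": [[-0.01,0.008,0,0,0,0,-1],[-0.018,0.016,0,0,0,0,-1],[-0.02,0.017,0,0,0,0,-1],[-0.021,0.018,0,0,0,0,-1],[-0.021,0.018,0,0,0,0,-1],[-0.021,0.018,0,0,0,0,-1],[-0.021,0.018,0,0,0,0,-1],[-0.021,0.018,0,0,0,0,-1],[-0.02,0.017,0,0,0,0,-1],[-0.012,0.01,0,0,0,0,-1]]}}

```text
t: 13.2
eef_pos: [637.3, -57.0, 161.7]
tcp_rot: [[-0.122, 0.993, -0.002], [0.993, 0.122, -0.0], [-0.0, -0.002, -1.0]]
ft_force: [-0.2, 0.1, -0.6]
finger_gap: 40.9
```

Call:
{"name": "jog_arm", "arguments": {"moves": [[0,0,0,0,0,3,-1],[0,0,0,0,0,3,-1],[0,0,0,0,0,3,-1],[0,0,0,0,0,2.8,-1],[0,0,0,0,0,0,-1],[0,0,0,0,0,0,-1],[0,0,0,0,0,0,-1]]}}

```text
t: 13.78
eef_pos: [635.5, -54.5, 163.0]
tcp_rot: [[0.081, 0.997, -0.002], [0.997, -0.081, 0.0], [0.0, -0.002, -1.0]]
ft_force: [0.6, 0.1, 0.3]
finger_gap: 40.7
```

```bash
python3 g.py 635.1 -53.9 32 -4.72
```

```text
t 13.78 pos [635.5 -54.5 163. ] shift tool [  0.6  -0.2 131. ] rot [-0.11 -0.    0.07] F [0.6 0.1 0.3] gap 40.7
```

Call:
{"name": "jog_arm", "arguments": {"moves": [[0,0,0.01,0,0,0,-1],[0,0,0.025,0,0,0,-1],[0,0,0.025,0,0,0,-1],[0,0,0.025,0,0,0,-1],[0,0,0.02,0,0,0,-1],[0,0,0.013,0,0,0,-1],[0,0,0.004,0,0,0,-1],[0,0,0,0,0,0,-1],[0,0,0,0,0,0,-1],[0,0,0,0,0,0,-1]]}}

```text
t: 14.62
eef_pos: [637.5, -54.5, 43.9]
tcp_rot: [[0.082, 0.997, 0.003], [0.997, -0.082, -0.001], [-0.0, 0.003, -1.0]]
ft_force: [-0.3, 0.2, 0.1]
finger_gap: 40.8
```

Call:
{"name": "jog_arm", "arguments": {"moves": [[0,-0.002,0.004,0,0,0,-1],[0,0,0.004,0,0,0,-1],[0,0,0.002,0,0,0,-1],[0,0,0.001,0,0,0,-1],[0,0,0,0,0,0,-1],[0,0,0,0,0,0,-1],[0,0,0,0,0,0,-1]]}}

```text
t: 15.2
eef_pos: [633.8, -54.0, 31.4]
tcp_rot: [[0.082, 0.997, -0.0], [0.997, -0.082, 0.0], [0.0, -0.0, -1.0]]
ft_force: [-1.4, -1.0, 1.9]
finger_gap: 40.8
```

Call:
{"name": "jog_arm", "arguments": {"moves": [[0,0,0,0,0,0,-0.1],[0,0,0,0,0,0,0],[0,0,0,0,0,0,0.4],[0,0,0,0,0,0,0.7],[0,0,0,0,0,0,1],[0,0,0,0,0,0,1],[0,0,0,0,0,0,1]]}}

```text
t: 15.78
eef_pos: [634.1, -54.1, 31.3]
tcp_rot: [[0.082, 0.997, 0.0], [0.997, -0.082, -0.0], [0.0, 0.0, -1.0]]
ft_force: [0.4, -0.1, 0.1]
finger_gap: 85.6
```

Call:
{"name": "jog_arm", "arguments": {"moves": [[0,0,-0.01,0,0,0,1],[0,0,-0.025,0,0,0,1],[0,0,-0.025,0,0,0,1],[0,0,-0.03,0,0,0,1],[0,0,-0.03,0,0,0,1],[0,0,-0.01,0,0,0,1],[0,0,0,0,0,0,1],[0,0,0,0,0,0,1]]}}

```text
t: 16.45
eef_pos: [634.3, -54.1, 161.9]
tcp_rot: [[0.082, 0.997, 0.001], [0.997, -0.082, -0.0], [-0.0, 0.001, -1.0]]
ft_force: [-0.1, -0.3, -0.8]
finger_gap: 85.4
```

```bash
python3 g.py 463.5 43 160 6.0;python3 - <<'E'
from h import *
for n in ["wrist"]:
    p,d=read_camera(n);K=get_calibration(n);cv2.imwrite(f"pics/{n}4.png",p[:,:,::-1])
    print(n,proj(K,np.array([[629.7,-120.7,64],[635.1,-54.9,62]])))
E
```

```text
t 16.45 pos [634.3 -54.1 161.9] shift tool [  82.8 -178.1    1.6] rot [ 8.000e-02  1.000e-02 -1.069e+01] F [-0.1 -0.3 -0.8] gap 85.4
wrist [[319.87989493 265.91448786]
 [320.05399283 200.47722203]]
```

View pics/wrist4.png

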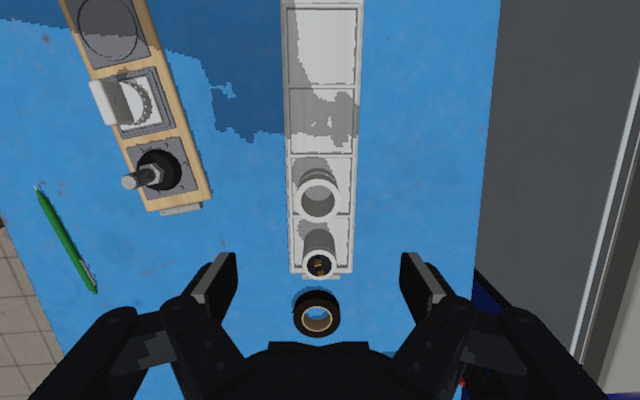

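The coupling stands in pocket 3 at (318,199), predicted (320,200). Next is the plug.

Call:
{"name": "jog_arm", "arguments": {"moves": [[0.004,-0.008,0,0,0,0,1],[0.009,-0.02,0,0,0,0,1],[0.01,-0.022,0,0,0,0,1],[0.01,-0.022,0,0,0,0,1],[0.01,-0.022,0,0,0,0,1],[0.01,-0.022,0,0,0,0,1],[0.01,-0.022,0,0,0,0,1],[0.01,-0.02,0,0,0,0,1],[0.006,-0.012,0,0,0,0,1],[0.004,-0.008,0,0,0,0,1]]}}

```text
t: 17.33
eef_pos: [460.1, 44.1, 159.6]
tcp_rot: [[0.081, 0.997, -0.004], [0.997, -0.081, 0.0], [-0.0, -0.004, -1.0]]
ft_force: [0.4, -0.9, -0.3]
finger_gap: 85.6
```

Call:
{"name": "jog_arm", "arguments": {"moves": [[0,0,0,0,0,-4,1],[0,0,0,0,0,-4,1],[0,0,0,0,0,-2.7,1],[0,0,0,0,0,0,1],[0,0,0,0,0,0,1],[0,0,0,0,0,0,1],[0,0,0,0,0,0,1]]}}

```text
t: 17.92
eef_pos: [463.4, 43.1, 161.1]
tcp_rot: [[-0.104, 0.995, -0.0], [0.995, 0.104, -0.0], [0.0, -0.0, -1.0]]
ft_force: [0.3, 0.8, -0.0]
finger_gap: 85.5
```

```bash
python3 g.py 463.5 43 40 6.0; python3 - <<'E'
from h import *
for n in ["wrist"]:
    p,d=read_camera(n);K=get_calibration(n);cv2.imwrite(f"pics/{n}5.png",p[:,:,::-1])
    print(n,proj(K,np.array([[463.5,43.2,63],[471.6,-22.3,71]])))
E
```

```text
t 17.92 pos [463.4  43.1 161.1] shift tool [-2.000e-01  1.000e-01  1.211e+02] rot [-0.02 -0.   -0.04] F [ 0.3  0.8 -0. ] gap 85.5
wrist [[317.95925086 199.51826135]
 [319.23986364 268.42886336]]
```

View pics/wrist5.png

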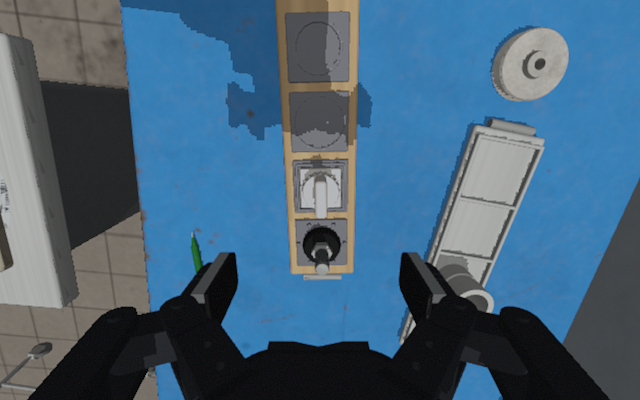

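Call:
{"name": "jog_arm", "arguments": {"moves": [[0,0.001,0.01,0,0,0,1],[0,0,0.025,0,0,0,1],[0,0,0.025,0,0,0,1],[0,0,0.025,0,0,0,1],[0,0,0.02,0,0,0,1],[0,0,0.01,0,0,0,1],[0,0,0.004,0,0,0,1],[0,0,0,0,0,0,1],[0,0,0,0,0,0,1],[0,0,0,0,0,0,1]]}}

```text
t: 18.8
eef_pos: [465.8, 43.3, 43.5]
tcp_rot: [[-0.105, 0.995, 0.003], [0.995, 0.105, -0.0], [-0.0, 0.003, -1.0]]
ft_force: [0.2, 0.3, -0.1]
finger_gap: 85.3
```

Call:
{"name": "jog_arm", "arguments": {"moves": [[0,-0.002,0.002,0,0,0,0.3],[0,0,0,0,0,0,-0.2],[0,0,0,0,0,0,-0.6],[0,0,0,0,0,0,-1],[0,0,0,0,0,0,-1],[0,0,0,0,0,0,-1],[0,0,0,0,0,0,-1],[0,0,0,0,0,0,-1],[0,0,0,0,0,0,-1]]}}

```text
t: 19.55
eef_pos: [463.3, 43.2, 40.6]
tcp_rot: [[-0.105, 0.994, 0.002], [0.994, 0.105, 0.0], [-0.0, 0.002, -1.0]]
ft_force: [1.7, 0.1, -0.9]
finger_gap: 10.2
```

Call:
{"name": "jog_arm", "arguments": {"moves": [[0,0,-0.01,0,0,0,-1],[0,0,-0.02,0,0,0,-1],[0,0,-0.03,0,0,0,-1],[0,0,-0.03,0,0,0,-1],[0,0,-0.02,0,0,0,-1],[0,0,-0.01,0,0,0,-1],[0,0,0,0,0,0,-1],[0,0,0,0,0,0,-1],[0,0,0,0,0,0,-1]]}}

```text
t: 20.3
eef_pos: [460.7, 43.2, 158.7]
tcp_rot: [[-0.105, 0.995, -0.003], [0.995, 0.105, 0.0], [0.0, -0.003, -1.0]]
ft_force: [0.0, -0.4, -1.0]
finger_gap: 10.1
```

```bash
python3 g.py 640.5 10.9 160 -5.8
```

```text
t 20.3 pos [460.7  43.2 158.7] shift tool [-50.9 175.4  -1.9] rot [-2.000e-01 -1.000e-02  1.181e+01] F [ 0.  -0.4 -1. ] gap 10.1
```

Call:
{"name": "jog_arm", "arguments": {"moves": [[-0.002,0.008,0,0,0,0,-1],[-0.006,0.02,0,0,0,0,-1],[-0.006,0.022,0,0,0,0,-1],[-0.006,0.022,0,0,0,0,-1],[-0.006,0.022,0,0,0,0,-1],[-0.006,0.022,0,0,0,0,-1],[-0.006,0.022,0,0,0,0,-1],[-0.006,0.018,0,0,0,0,-1],[-0.004,0.012,0,0,0,0,-1],[-0.003,0.006,0,0,0,0,-1]]}}

```text
t: 21.13
eef_pos: [642.1, 10.1, 158.1]
tcp_rot: [[-0.104, 0.995, -0.002], [0.995, 0.104, 0.0], [0.0, -0.002, -1.0]]
ft_force: [-0.2, 0.8, 0.0]
finger_gap: 10.0
```

Call:
{"name": "jog_arm", "arguments": {"moves": [[0,0,0,0,0,3,-1],[0,0,0,0,0,3,-1],[0,0,0,0,0,3,-1],[0,0,0,0,0,1.7,-1],[0,0,0,0,0,0,-1],[0,0,0,0,0,0,-1],[0,0,0,0,0,0,-1],[0,0,0,0,0,0,-1]]}}

```text
t: 21.8
eef_pos: [640.4, 10.6, 159.9]
tcp_rot: [[0.081, 0.997, -0.001], [0.997, -0.081, 0.0], [-0.0, -0.001, -1.0]]
ft_force: [-0.0, -0.0, -0.9]
finger_gap: 10.2
```

```bash
python3 g.py 640.5 10.9 36.6 -4.72; python3 - <<'E'
from h import *
for n in ["wrist"]:
    p,d=read_camera(n);cv2.imwrite(f"pics/{n}6.png",p[:,:,::-1])
E
```

```text
t 21.8 pos [640.4  10.6 159.9] shift tool [3.000e-01 1.000e-01 1.233e+02] rot [-0.04  0.    0.06] F [-0.  -0.  -0.9] gap 10.2
```

View pics/wrist6.png

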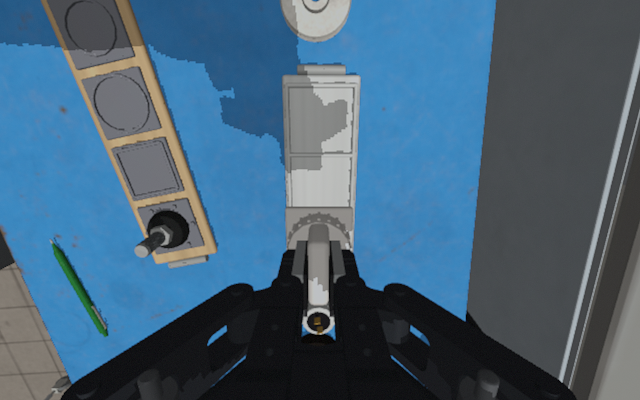

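Call:
{"name": "jog_arm", "arguments": {"moves": [[0,0,0.01,0,0,0,-1],[0,0,0.025,0,0,0,-1],[0,0,0.025,0,0,0,-1],[0,0,0.025,0,0,0,-1],[0,0,0.018,0,0,0,-1],[0,0,0.01,0,0,0,-1],[0,0,0.003,0,0,0,-1],[0,0,0,0,0,0,-1],[0,0,0,0,0,0,-1],[0,0,0,0,0,0,-1]]}}

```text
t: 22.68
eef_pos: [642.2, 10.5, 46.0]
tcp_rot: [[0.082, 0.997, 0.003], [0.997, -0.082, -0.0], [-0.0, 0.003, -1.0]]
ft_force: [0.7, -0.2, -0.2]
finger_gap: 10.4
```

Call:
{"name": "jog_arm", "arguments": {"moves": [[0,-0.001,0.004,0,0,0,-1],[0,0,0.002,0,0,0,-1],[0,0,0.001,0,0,0,-1],[0,0,0,0,0,0,-1],[0,0,0,0,0,0,-1],[0,0,0,0,0,0,-1]]}}

```text
t: 23.18
eef_pos: [639.8, 10.7, 37.4]
tcp_rot: [[0.082, 0.997, 0.0], [0.997, -0.082, -0.0], [-0.0, 0.0, -1.0]]
ft_force: [-1.0, -0.2, -1.0]
finger_gap: 10.0
```

Call:
{"name": "jog_arm", "arguments": {"moves": [[0,0,0.001,0,0,0,-1],[0,0,0,0,0,0,-1],[0,0,0,0,0,0,-1],[0,0,0,0,0,0,-1]]}}

```text
t: 23.52
eef_pos: [639.7, 10.7, 36.3]
tcp_rot: [[0.082, 0.997, -0.0], [0.997, -0.082, -0.0], [-0.0, -0.0, -1.0]]
ft_force: [0.4, -0.2, -0.8]
finger_gap: 10.1
```

Call:
{"name": "jog_arm", "arguments": {"moves": [[0,0,0,0,0,0,-0.6],[0,0,0,0,0,0,-0.2],[0,0,0,0,0,0,0.2],[0,0,0,0,0,0,0.6],[0,0,0,0,0,0,0.8],[0,0,0,0,0,0,0.8],[0,0,0,0,0,0,0.8],[0,0,0,0,0,0,0.8]]}}

```text
t: 24.18
eef_pos: [639.7, 10.7, 36.3]
tcp_rot: [[0.082, 0.997, 0.0], [0.997, -0.082, 0.0], [0.0, 0.0, -1.0]]
ft_force: [0.3, 1.0, -0.2]
finger_gap: 77.2
```

Call:
{"name": "jog_arm", "arguments": {"moves": [[0,0,-0.01,0,0,0,1],[0,0,-0.025,0,0,0,1],[0,0,-0.025,0,0,0,1],[0,0,-0.025,0,0,0,1],[0,0,-0.025,0,0,0,1],[0,0,-0.01,0,0,0,1],[0,0,0,0,0,0,1],[0,0,0,0,0,0,1]]}}

```text
t: 24.85
eef_pos: [640.0, 10.7, 156.7]
tcp_rot: [[0.082, 0.997, 0.001], [0.997, -0.082, -0.0], [-0.0, 0.001, -1.0]]
ft_force: [-0.4, -0.2, -1.0]
finger_gap: 85.2
```

```bash
python3 g.py 471.5 -22.2 160 7.07;python3 - <<'E'
from h import *
for n in ["wrist"]:
    p,d=read_camera(n);K=get_calibration(n);cv2.imwrite(f"pics/{n}7.png",p[:,:,::-1])
    print(n,proj(K,np.array([[640.5,10.9,59],[635.1,-54.9,62]])))
E
```

```text
t 24.85 pos [640.   10.7 156.7] shift tool [ -46.5 -165.2   -3.5] rot [ 6.000e-02  1.000e-02 -1.176e+01] F [-0.4 -0.2 -1. ] gap 85.2
wrist [[319.50313089 199.98802263]
 [319.36821802 266.55946507]]
```

View pics/wrist7.png

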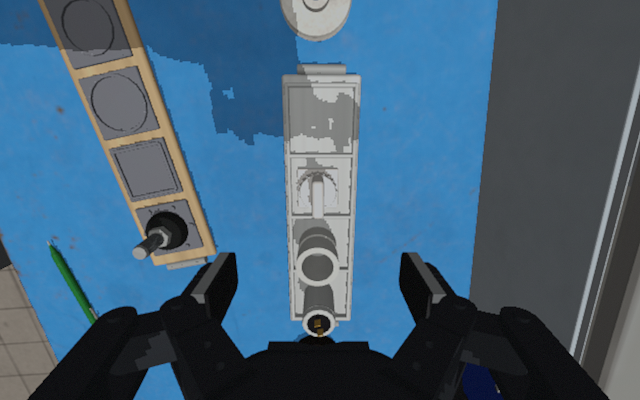

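The plug stands in pocket 2, its grip at (318,197), predicted (319.5,200). The foot is last.

Call:
{"name": "jog_arm", "arguments": {"moves": [[-0.002,-0.008,0,0,0,0,1],[-0.006,-0.02,0,0,0,0,1],[-0.006,-0.02,0,0,0,0,1],[-0.006,-0.02,0,0,0,0,1],[-0.006,-0.02,0,0,0,0,1],[-0.006,-0.02,0,0,0,0,1],[-0.005,-0.02,0,0,0,0,1],[-0.005,-0.018,0,0,0,0,1],[-0.003,-0.012,0,0,0,0,1],[-0.002,-0.007,0,0,0,0,1]]}}

```text
t: 25.73
eef_pos: [468.2, -22.5, 154.7]
tcp_rot: [[0.082, 0.997, -0.004], [0.997, -0.082, 0.001], [0.0, -0.004, -1.0]]
ft_force: [-0.9, -0.3, 0.6]
finger_gap: 85.1
```

Call:
{"name": "jog_arm", "arguments": {"moves": [[0,0,0,0,0,-4,1],[0,0,0,0,0,-4,1],[0,0,0,0,0,-3.8,1],[0,0,0,0,0,0,1],[0,0,0,0,0,0,1],[0,0,0,0,0,0,1],[0,0,0,0,0,0,1]]}}

```text
t: 26.32
eef_pos: [471.5, -22.6, 156.1]
tcp_rot: [[-0.123, 0.992, -0.0], [0.992, 0.123, 0.0], [0.0, -0.0, -1.0]]
ft_force: [-0.3, -0.1, 0.1]
finger_gap: 85.2
```

```bash
python3 g.py 471.5 -22.2 43 7.07
```

```text
t 26.32 pos [471.5 -22.6 156.1] shift tool [4.000e-01 1.000e-01 1.131e+02] rot [-0.02 -0.01 -0.01] F [-0.3 -0.1  0.1] gap 85.2
```

Call:
{"name": "jog_arm", "arguments": {"moves": [[0,0,0.01,0,0,0,1],[0,0,0.025,0,0,0,1],[0,0,0.025,0,0,0,1],[0,0,0.025,0,0,0,1],[0,0,0.015,0,0,0,1],[0,0,0.008,0,0,0,1],[0,0,0.003,0,0,0,1],[0,0,0,0,0,0,1],[0,0,0,0,0,0,1],[0,0,0,0,0,0,1]]}}

```text
t: 27.15
eef_pos: [472.7, -22.9, 46.4]
tcp_rot: [[-0.124, 0.992, 0.002], [0.992, 0.124, -0.0], [-0.001, 0.002, -1.0]]
ft_force: [0.6, 0.4, -0.2]
finger_gap: 85.4
```

Call:
{"name": "jog_arm", "arguments": {"moves": [[0,0,0,0,0,0,0.3],[0,0,0,0,0,0,-0.2],[0,0,0,0,0,0,-0.6],[0,0,0,0,0,0,-1],[0,0,0,0,0,0,-1],[0,0,0,0,0,0,-1],[0,0,0,0,0,0,-1],[0,0,0,0,0,0,-1],[0,0,0,0,0,0,-1]]}}

```text
t: 27.9
eef_pos: [471.3, -22.6, 45.2]
tcp_rot: [[-0.124, 0.992, -0.0], [0.992, 0.124, 0.0], [0.0, -0.0, -1.0]]
ft_force: [0.9, 0.1, -0.2]
finger_gap: 11.7
```

Call:
{"name": "jog_arm", "arguments": {"moves": [[0,0,-0.01,0,0,0,-1],[0,0,-0.02,0,0,0,-1],[0,0,-0.03,0,0,0,-1],[0,0,-0.03,0,0,0,-1],[0,0,-0.02,0,0,0,-1],[0,0,-0.01,0,0,0,-1],[0,0,0,0,0,0,-1],[0,0,0,0,0,0,-1],[0,0,0,0,0,0,-1]]}}

```text
t: 28.65
eef_pos: [470.1, -22.4, 163.8]
tcp_rot: [[-0.124, 0.992, -0.003], [0.992, 0.124, 0.001], [0.001, -0.003, -1.0]]
ft_force: [-0.6, 0.1, -0.9]
finger_gap: 11.2
```

```bash
python3 g.py 645.9 76.7 160 -4.72; python3 - <<'E'
from h import *
for n in ["wrist"]:
    p,d=read_camera(n);cv2.imwrite(f"pics/{n}8.png",p[:,:,::-1])
E
```

```text
t 28.65 pos [470.1 -22.4 163.8] shift tool [ 76.6 186.7   3.4] rot [-0.17 -0.03 11.83] F [-0.6  0.1 -0.9] gap 11.2
```

View pics/wrist8.png

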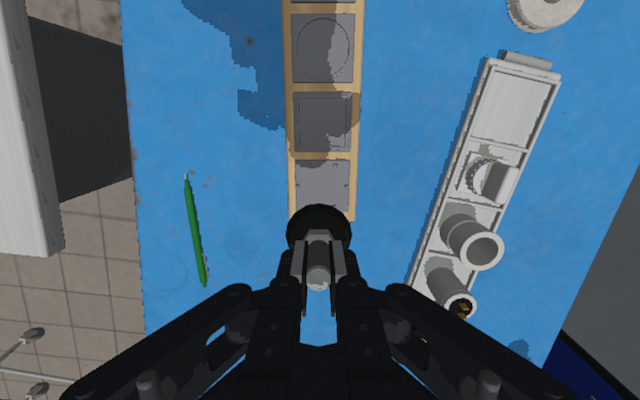

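The foot is held upright and clear of its seat. Now I'll move it to pocket 1.

Call:
{"name": "jog_arm", "arguments": {"moves": [[0.004,0.008,0,0,0,0,-1],[0.008,0.02,0,0,0,0,-1],[0.009,0.023,0,0,0,0,-1],[0.009,0.023,0,0,0,0,-1],[0.009,0.023,0,0,0,0,-1],[0.009,0.023,0,0,0,0,-1],[0.009,0.023,0,0,0,0,-1],[0.009,0.02,0,0,0,0,-1],[0.006,0.014,0,0,0,0,-1],[0.004,0.009,0,0,0,0,-1]]}}

```text
t: 29.53
eef_pos: [647.9, 77.2, 163.4]
tcp_rot: [[-0.125, 0.992, -0.002], [0.992, 0.125, 0.0], [0.001, -0.001, -1.0]]
ft_force: [-0.1, -0.2, -1.3]
finger_gap: 11.6
```

Call:
{"name": "jog_arm", "arguments": {"moves": [[0,0,0,0,0,3,-1],[0,0,0,0,0,3,-1],[0,0,0,0,0,3,-1],[0,0,0,0,0,2.8,-1],[0,0,0,0,0,0,-1],[0,0,0,0,0,0,-1],[0,0,0,0,0,0,-1],[0,0,0,0,0,0,-1]]}}

```text
t: 30.2
eef_pos: [646.4, 75.8, 165.0]
tcp_rot: [[0.081, 0.997, -0.001], [0.997, -0.081, 0.0], [-0.0, -0.001, -1.0]]
ft_force: [-0.4, 0.2, -0.7]
finger_gap: 11.1
```

```bash
python3 g.py 645.9 76.7 41.2 -4.72
```

```text
t 30.2 pos [646.4  75.8 165. ] shift tool [  0.9  -0.5 123.8] rot [-0.03  0.    0.06] F [-0.4  0.2 -0.7] gap 11.1
```

Call:
{"name": "jog_arm", "arguments": {"moves": [[0.001,0,0.01,0,0,0,-1],[0,0,0.025,0,0,0,-1],[0,0,0.025,0,0,0,-1],[0,0,0.025,0,0,0,-1],[0,0,0.02,0,0,0,-1],[0,0,0.01,0,0,0,-1],[0,0,0.004,0,0,0,-1],[0,0,0,0,0,0,-1],[0,0,0,0,0,0,-1],[0,0,0,0,0,0,-1]]}}

```text
t: 31.03
eef_pos: [648.3, 76.9, 48.1]
tcp_rot: [[0.082, 0.997, 0.003], [0.997, -0.082, 0.0], [0.0, 0.003, -1.0]]
ft_force: [-0.0, 0.0, -0.3]
finger_gap: 11.7
```

Call:
{"name": "jog_arm", "arguments": {"moves": [[0,0,0.001,0,0,0,-1],[0,0,0,0,0,0,-1],[0,0,0,0,0,0,-1],[0,0,0,0,0,0,-1]]}}

```text
t: 31.37
eef_pos: [647.0, 76.8, 45.8]
tcp_rot: [[0.082, 0.997, 0.001], [0.997, -0.082, 0.0], [0.0, 0.001, -1.0]]
ft_force: [0.3, 0.5, -1.3]
finger_gap: 11.6
```

Call:
{"name": "jog_arm", "arguments": {"moves": [[0,-0.001,0.002,0,0,0,-1],[0,0,0.001,0,0,0,-1],[0,0,0,0,0,0,-1],[0,0,0,0,0,0,-1],[0,0,0,0,0,0,-1],[0,0,0,0,0,0,-1]]}}

```text
t: 31.87
eef_pos: [645.7, 76.9, 42.3]
tcp_rot: [[0.082, 0.997, -0.0], [0.997, -0.082, 0.0], [0.0, -0.0, -1.0]]
ft_force: [0.1, 0.9, -0.5]
finger_gap: 11.4
```

Call:
{"name": "jog_arm", "arguments": {"moves": [[0,0,0.001,0,0,0,-1],[0,0,0,0,0,0,-1],[0,0,0,0,0,0,-1],[0,0,0,0,0,0,-1]]}}

```text
t: 32.2
eef_pos: [645.7, 76.9, 41.3]
tcp_rot: [[0.082, 0.997, -0.0], [0.997, -0.082, -0.0], [-0.0, -0.0, -1.0]]
ft_force: [-0.8, -0.3, -1.9]
finger_gap: 11.7
```

Call:
{"name": "jog_arm", "arguments": {"moves": [[0,0,0,0,0,0,-0.6],[0,0,0,0,0,0,-0.2],[0,0,0,0,0,0,0.2],[0,0,0,0,0,0,0.6],[0,0,0,0,0,0,0.8],[0,0,0,0,0,0,0.8],[0,0,0,0,0,0,0.8],[0,0,0,0,0,0,0.8]]}}

```text
t: 32.87
eef_pos: [645.7, 76.9, 41.3]
tcp_rot: [[0.082, 0.997, -0.0], [0.997, -0.082, 0.0], [0.0, -0.0, -1.0]]
ft_force: [0.3, -0.8, -0.5]
finger_gap: 76.9
```

Call:
{"name": "jog_arm", "arguments": {"moves": [[0,0,-0.01,0,0,0,1],[0,0,-0.025,0,0,0,1],[0,0,-0.025,0,0,0,1],[0,0,-0.03,0,0,0,1],[0,0,-0.03,0,0,0,1],[0,0,-0.03,0,0,0,1],[0,0,-0.03,0,0,0,1],[0,0,-0.01,0,0,0,1],[0,0,0,0,0,0,1]]}}

```text
t: 33.62
eef_pos: [648.3, 76.9, 236.3]
tcp_rot: [[0.082, 0.997, 0.009], [0.997, -0.082, 0.0], [0.001, 0.008, -1.0]]
ft_force: [-0.4, -0.8, 0.9]
finger_gap: 85.4
```

Call:
{"name": "jog_arm", "arguments": {"moves": [[0,-0.02,0,0,0,0,1],[0,-0.025,0,0,0,0,1],[0.01,-0.025,0,0,0,0,1],[0.02,-0.025,0,0,0,0,1],[0.02,-0.025,0,0,0,0,1],[0.02,-0.025,0,0,0,0,1],[0.02,-0.025,0,0,0,0,1],[0.02,-0.015,0,0,0,0,1],[0.01,0,0,0,0,0,1],[0,0,0,0,0,0,1]]}}

```text
t: 34.45
eef_pos: [469.9, 212.9, 229.8]
tcp_rot: [[0.079, 0.997, -0.002], [0.997, -0.079, -0.0], [-0.0, -0.002, -1.0]]
ft_force: [0.9, 1.0, -0.2]
finger_gap: 85.5
```

```bash
python3 - <<'E'
from h import *
s=r.sense();print(s['t'],s['eef_pos'],s['ft_force'])
p,d=read_camera('top');K=get_calibration('top')
cv2.imwrite('pics/top9.png',cv2.resize(p[130:290,190:460,::-1],None,fx=2.9,fy=2.9,interpolation=cv2.INTER_CUBIC))
P=pts(K,d)
yA=np.array([.0823,.9966]);xA=np.array([.9966,-.0823]);c=np.array([637.8,-22.])
rel=P[...,:2]-c;X=rel@xA;Y=rel@yA
for n,y,lo,hi in [('foot',99,58,75),('plug',33,52,63),('coup',-33,57,67),('cap',-99,56,68)]:
    m=(abs(X)<36)&(abs(Y-y)<32)&(P[...,2]>lo)&(P[...,2]<hi)
    q=np.stack([X[m],Y[m]],-1).astype(np.float32);print(n,m.sum(),cv2.minAreaRect(q),'z',np.median(P[m][:,2]))
p,d=read_camera('side');cv2.imwrite('pics/side9.png',cv2.resize(p[120:320,180:460,::-1],None,fx=2.8,fy=2.8,interpolation=cv2.INTER_CUBIC))
E
```

```text
34.45 [469.88270352 212.92835297 229.8105236 ] [ 0.87489862  1.01461733 -0.20165083]
foot 39 ((-2.6124846935272217, 98.99585723876953), (12.9194974899292, 13.03324031829834), 80.36898803710938) z 65.85936604473
plug 88 ((-3.147056818008423, 31.790348052978516), (34.54697036743164, 10.767707824707031), 87.9024658203125) z 58.188221247530166
coup 156 ((-3.63443660736084, -33.733436584472656), (41.375877380371094, 41.53352737426758), 26.8027286529541) z 61.824574325173046
cap 205 ((-2.324434757232666, -98.43659973144531), (33.53199005126953, 33.53208541870117), 36.67018508911133) z 64.34351488129855
```

View pics/top9.png

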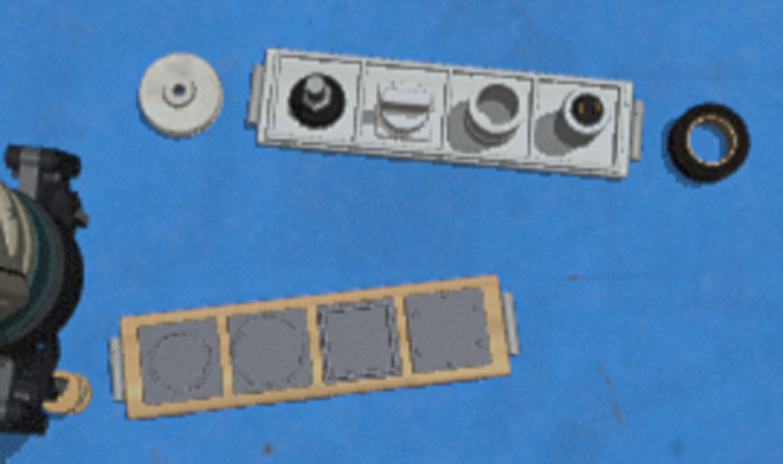

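View pics/side9.png

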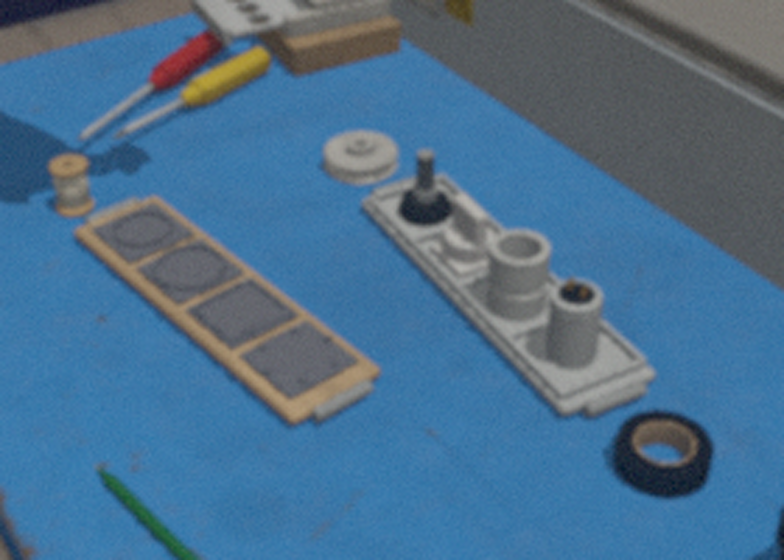

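All four stand in their pockets within 4 mm of centre, at the heights expected for parts on the pocket floor, and the bystanders look unmoved. I'm handing in.

```bash
python3 -c "
from cell import r
print(r.job_done())"
```

```text
the job is handed in; nothing more can be done
None
```

I moved all four parts into the aluminium rack in reverse order and handed the job in at about 35 s of the 83 s allowed. From left to right the pockets now hold the foot, plug, coupling and capacitor. `job_done` gave no verdict.

My last check, from the top camera, showed:
- **Position:** every part is within about 4 mm of its pocket centre. All sit 2–4 mm toward the robot and at most about 1.2 mm off along the row.
- **Standing:** each part's top is at the height expected for standing on the pocket floor, and all look upright in the side view.
- **Bystanders:** the pulley, tape roll and spool look unmoved. I compared them by eye and did not re-measure them. The spool was partly hidden by the arm from above but stood clear in the side view.
- **Robot:** the gripper was open, empty and about 230 mm above the table.

Two readings disagreed slightly. The wrist and top cameras differed by 2–3 mm, which is close to the stated calibration error. The gap on the foot's stud read 11–12 mm against its 14 mm, but the grip held.

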